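# Anchor the board holder, then hold its spring jaw open at the pointer

## Robot

A 7-joint arm with a two-finger parallel gripper is mounted at the origin on the work surface. World frame = base frame: x ahead of the robot, y to its left, z up, the work surface at z = 0. Lengths are in mm, angles in rad, forces in N, time in s.
With the tool pointing down it reaches from about 425 to 875 mm from the base axis. Payload 8.4 kg.
Tool frame: the origin (TCP) lies at the very end of the fingers, on their centre line; the grasp point (between the pads) lies 19 mm behind it; z points along the fingers, y is the line along which they close (so a half turn about z gives the same grasp; the last joint's range is limited). The gripper opens to 87 mm and grips with 3 to 60 N. Pads are 19 mm wide; open, the fingers measure 117 mm over their backs; the gripper's body (75 mm by 190 mm) begins 51 mm behind the grasp point.
Start: joints at [-1.442, 0.333, 0.04, 1.465, -0.013, 1.343, -0.059], TCP at [146.796, 633.178, 222.546] pointing down, gripper open.
Joint ranges: [-2.58, 2.58], [-0.38, 2.09], [-1.3, 1.39], [0.25, 2.4], [-1.5, 4.64], [0.08, 2.09], [-2.65, 2.65]. Speed limits (rad/s): [2.22, 2.22, 2.79, 2.79, 3.14, 3.14, 3.14].

## Interface

Orientations are given as [roll, pitch, yaw] about the fixed x, y, z axes, in that order (R = Rz(yaw) Ry(pitch) Rx(roll)).
In Python, from station import telemetry, viewer, robot gives the robot as it stands.
- The arm moves only by the tool arm_command, never from a script. Its argument "moves" is a list of rows, each a list of 3 entries, a list of its own where there are three numbers: the opening, from -1 (shut) to 1 (fully open), then the shift along the world's x, y, z scaled (see below), then the turn, a rotation vector about the world's x, y, z scaled (see below). In form: [[hand, [dx, dy, dz], [ax, ay, az]], ...]. A call has 1 to 5 rows; each row is the pose to reach, as a shift and turn from the pose commanded when the call began; what a row does not reach only later rows make up. The controller multiplies each number of a shift by 0.4 m and each number of a turn by 30 degrees. A row lasts 1/12 s, in which the tool goes at most 41.7 mm and 7.16 degrees, less where a joint would pass 70% of its speed; a pose out of reach is approached as far as the arm can. A call with a number of a shift or a turn outside -1 to 1 is refused whole. A call with a gripper value outside its range is refused whole. The fingers move at their own pace and stop on an object; "newtons" is the grip in N (left out, the last holds). Time passes only in rows, so rows that repeat a pose let the fingers close. It gives the time, the measured TCP pose, the force, the opening and the grip force at its end, in the units of the state.
- telemetry.read_state(): the state, without advancing time (a new reading comes with each control period).
- viewer.read_camera(name): name is "side" or "top" or "wrist"; returns a dict with "color" (384x512x3 uint8, red, green, blue), "camera_matrix" (3x3 intrinsics, pixels), "dist_coeffs" ([k1, k2, p1, p2, k3] as OpenCV has them; the pictures are not rectified), "R" (3x3) and "t" (3): a world point X has camera coordinates R X + t. Camera axes: x right, y down, z forward; pixel columns grow to the right and rows downward; lengths in mm; the calibration is good to about 2 mm. A picture is of the moment at which its call begins. There is no depth.
- robot.hand_in(): hands the job in; it is judged then, once.
The state is a dict: "t": time; "joints": joint angles; "joint_velocities": joint speeds; "effort": joint torques, N m; "ee_pos": TCP position; "tcp_rot": TCP orientation; "force": force on the tool from outside, world axes, zero at the start; "moment": the same for the moment, N m; "gripper_width": opening from 0.0 (shut) to 1.0 (fully open); "grasp_force": force on a finger pad.
Only numpy, scipy, OpenCV 4.12 (cv2) and the standard library are available. Lean on these libraries where they do the work, as an engineer would, in place of code of your own. Each camera call takes 0.05 s, during which the arm holds its last target. There are 200 camera calls.

## Task

Anchor the circuit-board holder on the repair bench: push its captive wing screw down until it is fully in, then turn it clockwise (seen from above) to its stop, so that the wing points along the holder's pulling direction. Only then pull the spring-loaded jaw out by its orange fin, until the white line on the jaw is level with the red pointer, and finish while still holding it there against its spring, so that a colleague can lay the board in. Leave the red pointer, the circuit board and the other things on the bench where they are.

Things in the scene. Friction and masses are not known exactly. Their poses are not given: they have to be found in the camera images.
- holder: circuit-board holder, fixed to the bench: aluminium base 290 x 110 x 12 mm (local x -140 to 150), with an ear (local x -30 to 30) out to y +150 that carries the wing screw. Origin on the bench under the orange fin of the closed jaw. x points from spring jaw to fixed steel jaw (45 mm high, x 73 to 98), so the jaw is pulled along -x; z up. Two rod ends 28 mm high stand at x -134, y +-34
- jaw (a joint): how far the spring jaw is pulled out, m: 0 closed, grows as it goes along the holder's -x, stop at 0.075. The spring pulls it back with about 6 N when closed plus 120 N per metre pulled (about 13 N at 0.055), and it snaps shut if let go
- jaw_handle (a point): grip point at the centre of the orange fin on the spring jaw, 60 mm above the bench. The fin is 12 mm thick along the holder's x, 38 mm wide along y, from 31 mm (top of the dark jaw block) to 78 mm above the bench. A black lip, top at 42 mm, lies 18 to 26 mm from the fin's centre on the +x side. Moves with the jaw; axes as the holder's
- jaw_index (a point): end of the white index line on the -y side of the spring jaw's top, in line with the fin's centre in x; 32 mm above the bench. Moves with the jaw; axes as the holder's
- mark (a point): tip of the red pointer on the holder's -y side, 32 mm above the bench: where the white line must come; with the jaw there, point jaw_index coincides with this point; axes as the holder's. The pointer is a red block 16 x 24 x 18 mm centred at local y -72 mm, with a thin red tip line to y -48
- pointer (a joint): where the red pointer stands along its track, m, on the same scale as joint jaw (the jaw must be brought to this value). Set before the start, differently each time, between 0.030 and 0.055; very stiff, not to be moved
- screw_grip (a point): centre of the screw's black wing, on its upright axis (holder x 0, y +110 mm), 50 mm above the bench while proud, 44 mm when in. Wing 10 mm thick, 38 mm long, 30 to 56 mm above the bench (proud), on a round steel flange 34 mm across (18 to 30 mm). The point's y axis runs along the wing and turns with it. A yellow shank shows under the flange while proud
- screw_in (a joint): how far the screw is pushed in, m: 0 proud, 0.006 fully in (flush, hard stop). Takes about 5 N downward and stays where it is left
- screw_turn (a joint): turn of the wing, rad, growing clockwise from above: 0 with the wing across the holder (along its y), 1.57 (hard stop) with the wing along the holder's x. Starts between 0.1 and 0.4; turns with about 0.04 N m and stays where it is left
- board: small green circuit board 90 x 60 x 4 mm with chips, lying on the bench on the holder's -y side; origin at the centre of its underside; not to be moved
- driver: screwdriver with a blue handle, 180 mm long, lying beyond the screw on the holder's +y side; not to be moved
- jar: small glass jar with a green cap, 46 mm across, 55 mm high, on the far side of the screw; origin under its centre; not to be moved
- brush: white-handled cleaning brush 160 mm long, lying on the robot side of the board; not to be moved
- meter: orange multimeter 170 x 80 x 40 mm lying on the left of the bench; not to be moved
- mouse: black computer mouse, about 85 x 64 x 34 mm, on the right; not to be moved
- tub: clear plastic tub, 96 mm across, 75 mm high, on the right; not to be moved

How it is judged:
By the outcome, as a careful person would: the job done as asked, in the order asked, and still so for the second after the job is handed in, while the arm keeps its last pose, push and grip.
It also fails if it takes over 51 s, if anything falls off the work surface, if the arm or the gripper's body presses on something with over 40 N, if the wrist force passes 120 N, or if a joint passes its speed limit or range.

## Working session

There is one attempt and no reset: what is moved stays moved. The work goes in short steps, Python scripts to look and compute and a tool call to move; the robot and the scene stay as the last step left them, time stands still between calls to the robot, and variables do not carry over. Pictures are saved under pics/ and viewed, at most 10 in all, crops included, and the job is handed in when it is done.

Besides the shell and the picture viewer there is one more tool, called after "Emit:" as name([rows], argument=value, ...), one row to a line, values as JSON. arm_command: Moves the arm, as the interface text tells. Shifts and turns lie within -1 to 1; 1 stands for 0.4 m of shift or 30 degrees of turn. Its arguments: {"type":"object","properties":{"moves":{"type":"array","items":{"type":"array"}},"newtons":{"type":"number"}},"required":["moves"]}

```bash
ls; mkdir -p pics; python3 - <<'E'
from station import telemetry, viewer, robot
import cv2,numpy as np
s=telemetry.read_state(); print(s)
ims=[]
for n in ("top","side"):
    c=viewer.read_camera(n); cv2.imwrite(f"pics/{n}0.png",c["color"][:,:,::-1]); np.savez(f"pics/{n}0.npz",**c)
    print(n,c["camera_matrix"],c["dist_coeffs"],c["R"],c["t"])
E
```

```text
pics
{'t': 0.0, 'joints': array([-1.4421835 ,  0.33391874,  0.03983512,  1.46629839, -0.01337003,
        1.34328881, -0.05854763]), 'joint_velocities': array([-8.02902414e-04,  9.17838958e-04,  7.33568926e-04,  1.31314928e-03,
       -8.80731871e-05,  1.70363220e-03,  5.26498740e-04]), 'effort': array([-1.89499006e-03, -6.56341481e+01,  1.33386187e+00, -4.03826201e+01,
       -5.99939050e-02,  4.38871910e-02,  1.39153017e-04]), 'ee_pos': array([146.7092323 , 632.73418355, 221.64041161]), 'tcp_rot': array([-3.13994962e+00,  1.28654311e-04,  2.91375806e+00]), 'force': array([ 0.48101682, -0.79920343, -0.12484239]), 'moment': array([ 0.01091227, -0.03593363, -0.03517685]), 'grasp_force': 0.0, 'gripper_width': 1.0033609370549403}
top [[402.383572     0.         256.40489834]
 [  0.         402.383572   189.27119575]
 [  0.           0.           1.        ]] [-0.03514899  0.          0.          0.          0.        ] [[ 7.66275067e-03 -9.99969429e-01  1.55641744e-03]
 [-9.95214176e-01 -7.77792282e-03 -9.74076394e-02]
 [ 9.74167673e-02 -8.02558250e-04 -9.95243352e-01]] [ -19.50418693  509.57155061 1294.49893208]
side [[471.05878411   0.         252.90514199]
 [  0.         471.05878411 194.97896765]
 [  0.           0.           1.        ]] [-0.01843955  0.          0.          0.          0.        ] [[ 0.94229628 -0.33456076 -0.01211648]
 [-0.22068742 -0.59354038 -0.77395535]
 [ 0.25174347  0.73196921 -0.63312424]] [-491.80790663  155.42420823 1509.58631632]
```

View pics/top0.png

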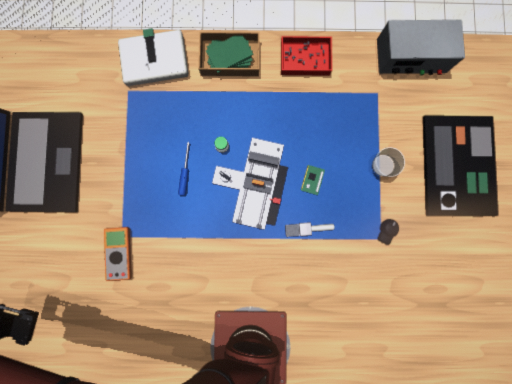

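View pics/side0.png

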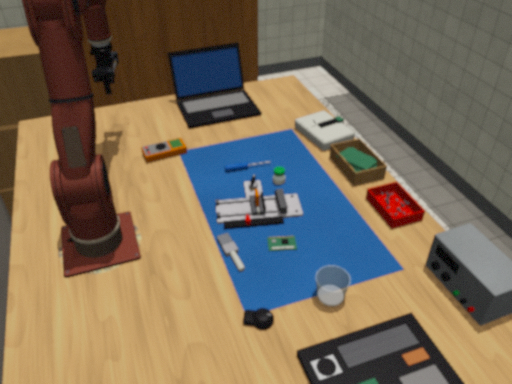

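The top view shows the holder at about (260,183): fin (258,183), wing (226,176), red pointer (276,200), and its x axis pointing up the image, tilted slightly right. The side view agrees. I'll get a rough pose first, then go over it with the wrist camera.

```bash
cat > h.py <<'E'
import cv2,numpy as np
from station import telemetry, viewer, robot
def look(n,f):
    c=viewer.read_camera(n); cv2.imwrite(f"pics/{f}.png",c["color"][:,:,::-1]); np.savez(f"pics/{f}.npz",**c); return c
def load(f): return dict(np.load(f"pics/{f}.npz"))
def ray(c,uv):
    p=cv2.undistortPoints(np.array(uv,float).reshape(-1,1,2),c["camera_matrix"],c["dist_coeffs"]).reshape(-1,2)
    d=np.c_[p,np.ones(len(p))]@c["R"]; return -c["R"].T@c["t"],d
def plane(c,uv,z):
    o,d=ray(c,uv); return o+d*((z-o[2])/d[:,2])[:,None]
def proj(c,X):
    return cv2.projectPoints(np.array(X,float).reshape(-1,3),cv2.Rodrigues(c["R"])[0],c["t"],c["camera_matrix"],c["dist_coeffs"])[0].reshape(-1,2)
def tri(c1,u1,c2,u2):
    o1,d1=ray(c1,[u1]);o2,d2=ray(c2,[u2]);A=np.c_[d1[0],-d2[0]];s=np.linalg.lstsq(A,o2-o1,rcond=None)[0]
    a=o1+s[0]*d1[0];b=o2+s[1]*d2[0];return (a+b)/2,np.linalg.norm(a-b)
E
python3 - <<'E'
from h import *
c=load("top0")
print(plane(c,[(258,183)],60),plane(c,[(226,176)],50),plane(c,[(276,200)],32),plane(c,[(248,226),(267,141)],12))
w=look("wrist","w0");print(w["camera_matrix"],w["dist_coeffs"],w["R"],w["t"]); print(-w["R"].T@w["t"])
E
```

```text
[[526.44982866 -20.4756345   60.        ]] [[549.51304051  82.90511456  50.        ]] [[474.43994223 -79.57008199  32.        ]] [[389.61094254  11.09117515  12.        ]
 [673.84012463 -49.8427056   12.        ]]
[[312.59216098   0.         254.10324983]
 [  0.         312.59216098 187.89749086]
 [  0.           0.           1.        ]] [0.02452229 0.         0.         0.         0.        ] [[ 0.22591648  0.97414558 -0.00145835]
 [ 0.93527952 -0.21648382  0.27997673]
 [ 0.27242239 -0.06461533 -0.96000568]] [-648.62305081  -34.31134312  391.90099335]
[ 71.86273148 649.74824004 384.88763463]
```

Emit:
arm_command([
  [1, [0.25, -0.36, 0], [0, 0, -0.86]],
  [1, [0.25, -0.36, 0], [0, 0, -0.86]],
  [1, [0.25, -0.36, 0], [0, 0, -0.86]],
  [1, [0.25, -0.36, 0], [0, 0, -0.86]],
  [1, [0.25, -0.36, 0], [0, 0, -0.86]],
])

```text
t: 0.57
ee_pos: [252.2, 483.5, 222.8]
tcp_rot: [-3.141, 0.002, 2.451]
force: [1.2, 0.4, 0.9]
gripper_width: 1.002
grasp_force: 0.0
```

Emit:
arm_command([
  [1, [0.25, -0.36, 0], [0, 0, -0.86]],
  [1, [0.25, -0.36, 0], [0, 0, -0.86]],
  [1, [0.25, -0.36, 0], [0, 0, -0.86]],
  [1, [0.25, -0.36, 0], [0, 0, -0.86]],
  [1, [0.25, -0.36, 0], [0, 0, -0.86]],
])

```text
t: 0.98
ee_pos: [351.0, 339.2, 222.8]
tcp_rot: [3.141, 0.001, 2.001]
force: [0.3, -0.9, 0.1]
gripper_width: 1.0
grasp_force: 0.0
```

Emit:
arm_command([
  [1, [0.25, -0.36, 0], [0, 0, -0.86]],
  [1, [0.25, -0.36, 0], [0, 0, -0.86]],
  [1, [0.25, -0.36, 0], [0, 0, -0.86]],
  [1, [0.25, -0.36, 0], [0, 0, -0.86]],
  [1, [0.25, -0.36, 0], [0, 0, -0.86]],
])

```text
t: 1.4
ee_pos: [450.2, 194.8, 222.9]
tcp_rot: [3.14, 0.001, 1.551]
force: [1.0, 0.4, -0.5]
gripper_width: 1.003
grasp_force: 0.0
```

Emit:
arm_command([
  [1, [0.23, -0.34, 0], [0, 0, -0.86]],
  [1, [0.23, -0.34, 0], [0, 0, -0.86]],
  [1, [0.23, -0.34, 0], [0, 0, -0.86]],
  [1, [0.23, -0.34, 0], [0, 0, -0.86]],
  [1, [0.23, -0.34, 0], [0, 0, -0.86]],
])

```text
t: 1.82
ee_pos: [541.8, 57.5, 222.9]
tcp_rot: [3.138, 0.002, 1.1]
force: [-1.1, 0.1, -0.3]
gripper_width: 1.002
grasp_force: 0.0
```

```bash
python3 - <<'E'
from h import *
w=look("wrist","w1"); s=telemetry.read_state(); print(s["ee_pos"],s["tcp_rot"],s["t"])
print(proj(w,[[526,-20,60],[549,83,50],[474,-80,32]]))
E
```

```text
[540.26402025  60.99760094 222.50157635] [3.14018458e+00 1.61981291e-03 1.10605846e+00] 1.8667
[[271.96171073 235.98164871]
 [248.59690461 144.98927226]
 [254.94807135 281.4427932 ]]
```

View pics/w1.png

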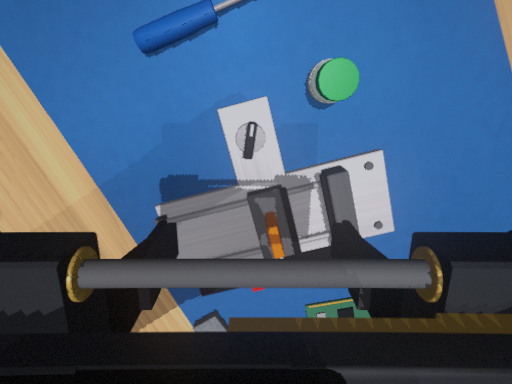

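The wrist view shows the wing at (250,141) on its flange, the fin at (272,230) and the pointer half hidden at (257,289). I'll shift so that the whole holder is clear of the gripper.

Emit:
arm_command([
  [1, [-0.08, -0.2, 0], [0, 0, 0]],
  [1, [-0.08, -0.2, 0], [0, 0, 0]],
  [1, [-0.08, -0.2, 0], [0, 0, 0]],
  [1, [-0.08, -0.2, 0], [0, 0, 0]],
  [1, [-0.08, -0.2, 0], [0, 0, 0]],
])

```text
t: 2.28
ee_pos: [506.7, -13.6, 222.7]
tcp_rot: [-3.141, -0.001, 1.114]
force: [-0.6, 0.8, -0.6]
gripper_width: 1.002
grasp_force: 0.0
```

```bash
python3 - <<'E'
from h import *
w=look("wrist","w2"); s=telemetry.read_state(); print(s["ee_pos"],s["tcp_rot"],s["t"])
p=proj(w,[[526,-20,60],[549,83,50],[474,-80,32]]);print(p)
im=w["color"][:,:,::-1]
x0,y0=170,20
cv2.imwrite("pics/w2c.png",cv2.resize(im[y0:y0+220,x0:x0+266],None,fx=3,fy=2.7,interpolation=cv2.INTER_CUBIC)[:600,:800])
E
```

```text
[506.91427902 -13.0535126  222.59804879] [-3.14135974e+00 -6.91593789e-04  1.11537064e+00] 2.3333
[[272.83208458 168.6487792 ]
 [249.33762601  66.30860994]
 [253.90509368 225.06860689]]
```

View pics/w2c.png

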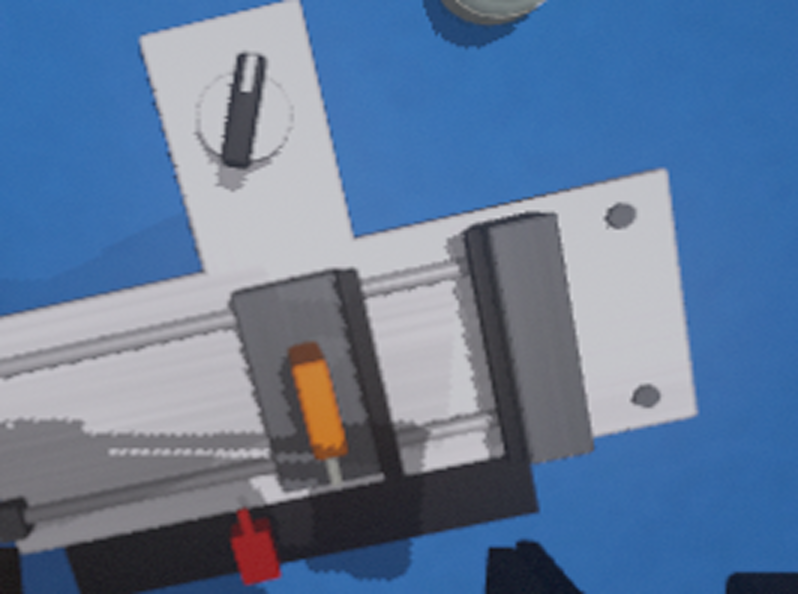

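The crop shows everything: ear corners (141,38) and (299,0), ear roots (205,271) and (353,238), plate corners (667,169) and (697,414). The wing runs (250,54) to (236,165), the white line ends near (337,486), and the red tip is near (243,512).

```bash
cat > fit.py <<'E'
from h import *
w=load("w2")
def o(P): P=np.array(P,float); return np.c_[170+P[:,0]/3-.33,20+P[:,1]/2.7-.33]
px=o([(141,38),(299,0),(205,272),(353,238),(667,169),(697,414)])
M=np.array([(-30,150),(30,150),(-30,55),(30,55),(150,55),(150,-55)],float)
g=cv2.cornerSubPix(cv2.cvtColor(w["color"],cv2.COLOR_RGB2GRAY),px.astype(np.float32).reshape(-1,1,2),(2,2),(-1,-1),(3,30,.01)).reshape(-1,2)
W=plane(w,g,12)[:,:2]
def rigid(M,W):
    m,c=M.mean(0),W.mean(0);H=(M-m).T@(W-c);a=np.arctan2(H[0,1]-H[1,0],H[0,0]+H[1,1])
    R=np.array([[np.cos(a),-np.sin(a)],[np.sin(a),np.cos(a)]]);return a,R,c-R@m
a,R,t=rigid(M,W)
loc=lambda X:(np.array(X)[:,:2]-t)@R
glo=lambda L:np.array(L)@R.T+t
if __name__=="__main__":
    print("moved",(g-px).round(1).tolist()); print("yaw",a,"origin",t,"res",(W-M@R.T-t).round(1).tolist())
    print("fin/screw world",glo([(0,0),(0,110)]))
    wing=plane(w,o([(252,55),(237,165)]),56); print("wing local",loc(wing),"angle local",np.arctan2(*(loc(wing)[0]-loc(wing)[1])))
    hsv=cv2.cvtColor(w["color"],cv2.COLOR_RGB2HSV)
    red=((hsv[...,0]<5)|(hsv[...,0]>174))&(hsv[...,1]>150)&(hsv[...,2]>60)
    n,l,s,c=cv2.connectedComponentsWithStats(red.astype(np.uint8)); i=1+s[1:,4].argmax();v,u=np.nonzero(l==i)
    k=v<=v.min()+3; print("red",s[i],loc(plane(w,np.c_[u[k],v[k]],32)).round(1).tolist())
    print("tip, line local",loc(plane(w,o([(243,512),(337,486),(326,460)]),32)))
    print("fin top local",loc(plane(w,o([(292,364),(320,358),(318,460),(347,450)]),78)))
E
python3 fit.py
```

```text
moved [[-0.5, -0.1], [-0.8, -0.4], [-0.0, 0.1], [0.2, 0.4], [-0.7, -0.1], [-0.1, -0.3]]
yaw -0.21532692951450597 origin [528.48152636 -20.86174043] res [[1.0, -0.6], [-0.6, -0.3], [0.8, -0.1], [0.0, -0.2], [-1.0, -0.4], [-0.3, 1.6]]
fin/screw world [[528.48152636 -20.86174043]
 [551.98487649  86.59798474]]
wing local [[  7.56428911 127.07205734]
 [ -6.09335677  92.46975987]] angle local 0.3759320554122449
red [247 209  16  27 300] [[-41.3, -47.8], [-40.2, -48.1], [-39.0, -48.4], [-37.8, -48.6], [-41.6, -49.0], [-40.5, -49.3], [-39.3, -49.6], [-38.1, -49.9], [-42.0, -50.3], [-40.8, -50.5], [-39.6, -50.8], [-38.4, -51.1], [-41.1, -51.8], [-39.9, -52.1], [-38.8, -52.4], [-37.6, -52.7]]
tip, line local [[-39.47991097 -48.62914792]
 [ -0.26843979 -45.70346306]
 [ -1.90150681 -32.97141565]]
fin top local [[ -5.12667255  19.94090362]
 [  4.37218466  19.89563959]
 [ -4.87375783 -18.11707368]
 [  5.60643657 -16.61697533]]
```

Emit:
arm_command([
  [0.15, [0.1125, 0.249, -0.3], [0, 0, -0.26]],
  [0.15, [0.1125, 0.249, -0.3], [0, 0, -0.26]],
  [0.15, [0.1125, 0.249, -0.3], [0, 0, -0.26]],
  [0.15, [0.1125, 0.249, -0.3], [0, 0, -0.26]],
  [0.15, [0.1125, 0.249, -0.3], [0, 0, -0.26]],
])

```text
t: 2.75
ee_pos: [549.5, 92.1, 96.1]
tcp_rot: [-3.136, 0.006, 0.986]
force: [-1.8, 0.4, 0.1]
gripper_width: 0.707
grasp_force: 0.0
```

```bash
python3 - <<'E'
from h import *
w=look("wrist","w3"); s=telemetry.read_state(); print(s["ee_pos"],s["tcp_rot"],s["t"],s["gripper_width"])
print(proj(w,[[552,86.6,56]]))
E
```

```text
[549.98389393  89.20433137  98.58559326] [-3.13806081  0.00560118  0.98397345] 2.8 0.658083600626972
[[261.47399178 215.52540687]]
```

View pics/w3.png

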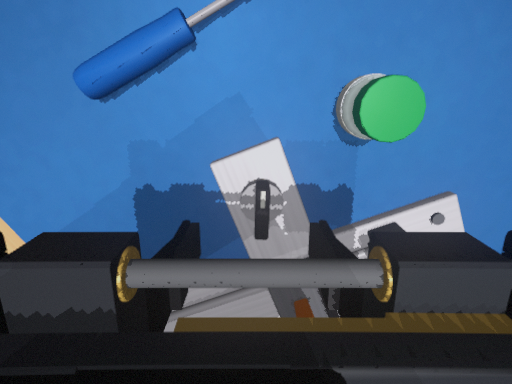

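The wing stands upright in the image, (263,180) to (262,238), square to the closing line and where I projected it. Going down.

Emit:
arm_command([
  [0.15, [0, 0, -0.1], [0, 0, 0]],
  [0.15, [0, 0, -0.1], [0, 0, 0]],
  [0.15, [0, 0, -0.1], [0, 0, 0]],
  [0.15, [0, 0, -0.1], [0, 0, 0]],
  [0.15, [0, 0, -0.1], [0, 0, 0]],
])

```text
t: 3.22
ee_pos: [553.1, 85.0, 64.6]
tcp_rot: [3.14, -0.002, 0.976]
force: [0.5, 0.5, -0.2]
gripper_width: 0.58
grasp_force: 0.0
```

Emit:
arm_command([
  [0.15, [-0.002, 0.003, -0.0725], [0, 0, 0]],
  [0.15, [-0.002, 0.003, -0.0725], [0, 0, 0]],
  [0.15, [-0.002, 0.003, -0.0725], [0, 0, 0]],
  [0.15, [-0.002, 0.003, -0.0725], [0, 0, 0]],
  [0.15, [-0.002, 0.003, -0.0725], [0, 0, 0]],
])

```text
t: 3.63
ee_pos: [551.9, 86.0, 35.1]
tcp_rot: [3.141, -0.002, 0.976]
force: [-0.4, 0.2, 0.8]
gripper_width: 0.579
grasp_force: 0.0
```

Emit:
arm_command([
  [-1, [0, 0, 0], [0, 0, 0]],
  [-1, [0, 0, 0], [0, 0, 0]],
  [-1, [0, 0, 0], [0, 0, 0]],
  [-1, [0, 0, 0], [0, 0, 0]],
  [-1, [0, 0, 0], [0, 0, 0]],
], newtons=30)

```text
t: 4.05
ee_pos: [551.0, 85.9, 33.6]
tcp_rot: [-3.142, -0.0, 0.976]
force: [-0.4, 0.3, -1.0]
gripper_width: 0.283
grasp_force: 0.0
```

Emit:
arm_command([
  [-1, [0, 0, 0], [0, 0, 0]],
  [-1, [0, 0, 0], [0, 0, 0]],
  [-1, [0, 0, 0], [0, 0, 0]],
  [-1, [0, 0, 0], [0, 0, 0]],
  [-1, [0, 0, 0], [0, 0, 0]],
])

```text
t: 4.47
ee_pos: [551.3, 85.7, 33.6]
tcp_rot: [3.141, -0.0, 0.976]
force: [2.9, -1.5, -2.0]
gripper_width: 0.111
grasp_force: 30.0
```

Emit:
arm_command([
  [-1, [0, 0, -0.005], [0, 0, 0]],
  [-1, [0, 0, -0.01], [0, 0, 0]],
  [-1, [0, 0, -0.015], [0, 0, 0]],
  [-1, [0, 0, -0.015], [0, 0, 0]],
  [-1, [0, 0, -0.015], [0, 0, 0]],
])

```text
t: 4.88
ee_pos: [551.3, 85.8, 27.5]
tcp_rot: [3.141, -0.0, 0.976]
force: [2.2, -3.4, 2.2]
gripper_width: 0.114
grasp_force: 30.0
```

Emit:
arm_command([
  [-1, [0, 0, -0.003], [0, 0, 0]],
  [-1, [0, 0, -0.005], [0, 0, 0]],
  [-1, [0, 0, -0.005], [0, 0, 0]],
  [-1, [0, 0, -0.005], [0, 0, 0]],
  [-1, [0, 0, -0.005], [0, 0, 0]],
])

```text
t: 5.3
ee_pos: [551.6, 85.8, 27.2]
tcp_rot: [-3.142, -0.001, 0.976]
force: [-5.5, -3.5, 22.6]
gripper_width: 0.114
grasp_force: 30.0
```

Emit:
arm_command([
  [-1, [0, 0, 0.004], [0, 0, -0.2]],
  [-1, [0, 0, 0.004], [0, 0, -0.4]],
  [-1, [0, 0, 0.004], [0, 0, -0.6]],
  [-1, [0, 0, 0.004], [0, 0, -0.8]],
  [-1, [0, 0, 0.004], [0, 0, -0.8]],
])

```text
t: 5.72
ee_pos: [550.9, 86.4, 27.4]
tcp_rot: [-3.141, 0.0, 0.551]
force: [-1.8, -0.8, 9.7]
gripper_width: 0.117
grasp_force: 30.0
```

Emit:
arm_command([
  [-1, [0, 0, 0], [0, 0, -0.2]],
  [-1, [0, 0, 0], [0, 0, -0.4]],
  [-1, [0, 0, 0], [0, 0, -0.6]],
  [-1, [0, 0, 0], [0, 0, -0.8]],
  [-1, [0, 0, 0], [0, 0, -0.8]],
])

```text
t: 6.13
ee_pos: [550.6, 87.1, 27.4]
tcp_rot: [-3.14, 0.001, 0.133]
force: [-3.5, 1.8, 9.8]
gripper_width: 0.111
grasp_force: 30.0
```

```bash
python3 -c "
from h import *
s=telemetry.read_state(); print(s['moment'],s['force'],s['joints'],s['ee_pos'],s['tcp_rot'])"
```

```text
[ 0.35085322  0.93772944 -0.11085683] [-3.54260232  1.79824656  9.7527486 ] [-0.89752174  0.43329834  0.80326788  1.92773385 -0.38518248  0.94050411
 -1.34591662] [550.6101245   87.11839863  27.40261031] [-3.14014637e+00  8.10799851e-04  1.32784730e-01]
```

Emit:
arm_command([
  [-1, [0, 0, 0], [0, 0, -0.2]],
  [-1, [0, 0, 0], [0, 0, -0.4]],
  [-1, [0, 0, 0], [0, 0, -0.6]],
  [-1, [0, 0, 0], [0, 0, -0.7]],
  [-1, [0, 0, 0], [0, 0, -0.7]],
])

```text
t: 6.55
ee_pos: [550.6, 87.8, 27.4]
tcp_rot: [-3.14, 0.001, -0.23]
force: [-3.2, 2.7, 9.9]
gripper_width: 0.113
grasp_force: 30.0
```

```bash
python3 -c "
from h import *
s=telemetry.read_state(); print(s['moment'],s['force'],s['joints'],s['ee_pos'],s['tcp_rot'])"
```

```text
[0.7297899  0.85480458 0.23189018] [-3.16544863  2.69475917  9.88551485] [-0.95882138  0.46439122  0.8861121   1.92977312 -0.44180943  0.9541722
 -1.66133557] [550.6447106   87.81988982  27.39698619] [-3.13995930e+00  1.40725949e-03 -2.29753253e-01]
```

Emit:
arm_command([
  [-1, [0, 0, 0], [0, 0, -0.1]],
  [-1, [0, 0, 0], [0, 0, -0.15]],
  [-1, [0, 0, 0], [0, 0, -0.15]],
])

```text
t: 6.8
ee_pos: [550.8, 87.8, 27.4]
tcp_rot: [-3.14, 0.001, -0.306]
force: [-2.0, 2.4, 10.4]
gripper_width: 0.118
grasp_force: 30.0
```

```bash
python3 -c "
from h import *
s=telemetry.read_state(); print(s['moment'],s['force'],s['ee_pos'],s['tcp_rot'])"
```

```text
[0.57294943 0.74530251 0.66649703] [-1.98196738  2.43697049 10.4347826 ] [550.7727328   87.82373005  27.39659452] [-3.14013075e+00  1.20587457e-03 -3.05534160e-01]
```

Emit:
arm_command([
  [-0.2, [0, 0, 0], [0, 0, 0.15]],
  [-0.2, [0, 0, 0], [0, 0, 0.15]],
  [-0.2, [0, 0, 0], [0, 0, 0.15]],
  [-0.2, [0, 0, 0], [0, 0, 0.15]],
  [-0.2, [0, 0, 0], [0, 0, 0.15]],
])

```text
t: 7.22
ee_pos: [550.7, 86.0, 26.9]
tcp_rot: [3.141, 0.001, -0.229]
force: [-0.9, 0.2, 0.3]
gripper_width: 0.372
grasp_force: 0.0
```

Emit:
arm_command([
  [-0.2, [0, 0, 0.1], [0, 0, 0]],
  [-0.2, [0, 0, 0.2], [0, 0, 0]],
  [-0.2, [0, 0, 0.2], [0, 0, 0]],
  [-0.2, [0, 0, 0.2], [0, 0, 0]],
  [-0.2, [0, 0, 0.2], [0, 0, 0]],
])

```text
t: 7.63
ee_pos: [550.7, 86.3, 106.9]
tcp_rot: [-3.141, 0.0, -0.228]
force: [-0.2, 1.0, -0.9]
gripper_width: 0.397
grasp_force: 0.0
```

Emit:
arm_command([
  [-0.2, [-0.15, -0.25, 0.25], [0, 0, 1]],
  [-0.2, [-0.15, -0.25, 0.25], [0, 0, 1]],
  [-0.2, [-0.15, -0.25, 0.25], [0, 0, 1]],
  [-0.2, [-0.15, -0.25, 0.25], [0, 0, 1]],
  [-0.2, [-0.15, -0.25, 0.25], [0, 0, 1]],
])

```text
t: 8.05
ee_pos: [490.5, -18.6, 209.4]
tcp_rot: [-3.139, -0.003, 0.297]
force: [-0.0, 0.1, 0.0]
gripper_width: 0.402
grasp_force: 0.0
```

Emit:
arm_command([
  [-0.2, [0, 0, 0], [0, 0, 1]],
  [-0.2, [0, 0, 0], [0, 0, 1]],
  [-0.2, [0, 0, 0], [0, 0, 1]],
  [-0.2, [0, 0, 0], [0, 0, 1]],
  [-0.2, [0, 0, 0], [0, 0, 1]],
])

```text
t: 8.47
ee_pos: [490.3, -13.5, 205.9]
tcp_rot: [-3.141, 0.002, 0.825]
force: [0.1, 0.3, 0.2]
gripper_width: 0.396
grasp_force: 0.0
```

Emit:
arm_command([
  [-0.2, [0, 0, 0], [0, 0, 1]],
  [-0.2, [0, 0, 0], [0, 0, 1]],
  [-0.2, [0, 0, 0], [0, 0, 1]],
  [-0.2, [0, 0, 0], [0, 0, 1]],
  [-0.2, [0, 0, 0], [0, 0, 1]],
])

```text
t: 8.88
ee_pos: [490.5, -13.7, 206.3]
tcp_rot: [-3.14, 0.001, 1.346]
force: [0.2, 0.0, 0.0]
gripper_width: 0.4
grasp_force: 0.0
```

```bash
python3 - <<'E'
from h import *
w=look("wrist","w4"); s=telemetry.read_state(); print(s["ee_pos"],s["tcp_rot"],s["t"],s["gripper_width"],s["joints"])
p=proj(w,[[528,-20,60],[552,86.6,50],[474,-80,32]]);print(p)
E
```

```text
[490.58741309 -13.71336303 206.41082639] [-3.14053701e+00  9.07022558e-04  1.34199565e+00] 8.9333 0.40245604627393944 [-1.1245257  -0.0363395   1.06347508  1.90155792  0.03396476  1.25913586
 -0.30059158]
[[291.57198616 172.42569348]
 [294.01540833  57.23782749]
 [253.12011161 225.72168707]]
```

View pics/w4.png

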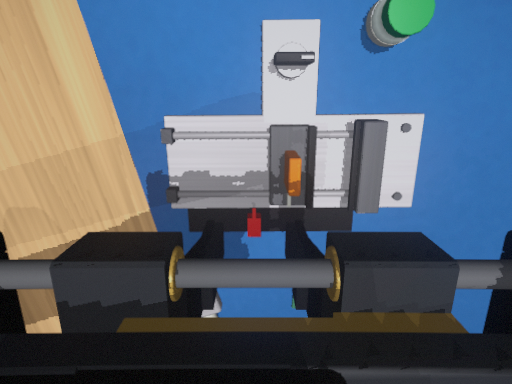

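The wing now lies along the holder's x, (276,58) to (314,58), and the pointer tip is at (254,209). Next is the fin.

Emit:
arm_command([
  [-0.2, [0.095, -0.018, -0.265], [0, 0, 0.026]],
  [-0.2, [0.095, -0.018, -0.265], [0, 0, 0.026]],
  [-0.2, [0.095, -0.018, -0.265], [0, 0, 0.026]],
  [-0.2, [0.095, -0.018, -0.265], [0, 0, 0.026]],
  [-0.2, [0.095, -0.018, -0.265], [0, 0, 0.026]],
])

```text
t: 9.35
ee_pos: [527.5, -22.5, 99.3]
tcp_rot: [-3.138, 0.005, 1.35]
force: [-0.7, -1.1, 0.3]
gripper_width: 0.399
grasp_force: 0.0
```

```bash
python3 - <<'E'
from h import *
from fit import rigid,M
w=load("w4"); px=np.array([(264,115),(264,20),(318,20),(316,115),(422,115),(415,208)],float)
M=np.array([(-30,55),(-30,150),(30,150),(30,55),(150,55),(150,-55)],float)
g=cv2.cornerSubPix(cv2.cvtColor(w["color"],cv2.COLOR_RGB2GRAY),px.astype(np.float32).reshape(-1,1,2),(3,3),(-1,-1),(3,30,.01)).reshape(-1,2)
W=plane(w,g,12)[:,:2];a,R,t=rigid(M,W);loc=lambda X:(np.array(X)[:,:2]-t)@R
print(g.round(1).tolist(),a,t,(W-M@R.T-t).round(1).tolist())
hsv=cv2.cvtColor(w["color"],cv2.COLOR_RGB2HSV)
red=((hsv[...,0]<5)|(hsv[...,0]>174))&(hsv[...,1]>150)&(hsv[...,2]>60)
for v in range(204,216): 
    u=np.nonzero(red[v,235:275])[0]+235
    if len(u): print(v,u.min(),u.max(),loc(plane(w,[(u.mean(),v)],32)).round(1))
g2=w["color"].min(2)
for v in range(194,208): print(v,g2[v,280:300].tolist())
print(loc(plane(w,[(289.5,201),(289.5,205)],32)))
u=cv2.inRange(w["color"],np.array([0,0,0]),np.array([50,50,50]))[45:72,270:320]; 
c=max(cv2.findContours(u,0,1)[0],key=cv2.contourArea);r=cv2.minAreaRect(c);print("wing",r, loc(plane(w,cv2.boxPoints(r)+[270,45],50)).round(1).tolist())
print(telemetry.read_state()["ee_pos"])
E
```

```text
[[262.29998779296875, 114.80000305175781], [262.20001220703125, 19.799999237060547], [319.5, 18.899999618530273], [315.3999938964844, 114.5999984741211], [423.79998779296875, 113.5], [415.0, 208.0]] -0.20997507487237185 [529.46482651 -21.71296379] [[0.2, 1.1], [0.7, 0.4], [-0.8, 0.5], [-0.9, 0.6], [-1.9, -0.3], [2.7, -2.2]]
208 253 255 [[-40.7 -46.7]]
209 252 255 [[-41.3 -47.9]]
210 252 255 [[-41.4 -49.1]]
211 252 255 [[-41.4 -50.3]]
212 252 255 [[-41.4 -51.5]]
213 251 256 [[-41.4 -52.8]]
214 248 259 [[-41.4 -54. ]]
215 248 259 [[-41.4 -55.2]]
194 [97, 84, 89, 72, 75, 74, 82, 97, 82, 37, 39, 40, 37, 36, 38, 40, 36, 41, 39, 47]
195 [105, 103, 102, 74, 72, 76, 83, 115, 125, 86, 52, 44, 44, 40, 42, 44, 43, 43, 45, 57]
196 [108, 109, 99, 74, 75, 75, 81, 121, 147, 135, 114, 78, 66, 68, 68, 69, 70, 65, 69, 72]
197 [110, 110, 99, 73, 75, 74, 80, 121, 149, 150, 134, 90, 73, 74, 72, 75, 75, 72, 73, 71]
198 [108, 109, 99, 74, 75, 72, 82, 119, 151, 150, 135, 88, 73, 75, 74, 74, 75, 72, 73, 73]
199 [108, 109, 99, 74, 71, 74, 79, 121, 150, 151, 137, 87, 74, 72, 75, 76, 74, 73, 72, 72]
200 [108, 1
[... 229 characters left out ...]
2, 72, 72, 72, 74, 74, 72, 73]
203 [107, 105, 89, 73, 73, 72, 80, 121, 150, 150, 132, 81, 73, 73, 74, 72, 75, 73, 74, 74]
204 [96, 92, 89, 70, 67, 71, 86, 125, 150, 149, 132, 82, 69, 67, 70, 80, 80, 77, 78, 76]
205 [121, 119, 121, 116, 118, 116, 125, 142, 148, 146, 142, 119, 118, 117, 119, 122, 121, 121, 122, 121]
206 [138, 138, 137, 137, 137, 137, 140, 146, 145, 145, 145, 138, 138, 138, 140, 139, 138, 138, 137, 138]
207 [104, 104, 102, 100, 100, 100, 103, 103, 104, 104, 103, 100, 102, 100, 100, 100, 101, 99, 100, 98]
[[ -0.21976262 -38.77547025]
 [ -0.14005484 -43.59684564]]Traceback (most recent call last):
  File "<stdin>", line 17, in <module>
ValueError: max() iterable argument is empty
```

Emit:
arm_command([
  [-0.2, [0, 0, -0.07], [0, 0, 0]],
  [-0.2, [0, 0, -0.135], [0, 0, 0]],
  [-0.2, [0, 0, -0.135], [0, 0, 0]],
  [-0.2, [0, 0, -0.135], [0, 0, 0]],
  [-0.2, [0, 0, -0.135], [0, 0, 0]],
])

```text
t: 9.77
ee_pos: [530.2, -21.0, 49.7]
tcp_rot: [3.139, -0.002, 1.355]
force: [-0.3, -0.2, 0.3]
gripper_width: 0.403
grasp_force: 0.0
```

Emit:
arm_command([
  [-1, [0, 0, 0], [0, 0, 0]],
  [-1, [0, 0, 0], [0, 0, 0]],
  [-1, [0, 0, 0], [0, 0, 0]],
  [-1, [0, 0, 0], [0, 0, 0]],
  [-1, [0, 0, 0], [0, 0, 0]],
], newtons=40)

```text
t: 10.18
ee_pos: [528.6, -20.9, 47.5]
tcp_rot: [-3.141, -0.001, 1.357]
force: [-2.3, 0.7, 6.8]
gripper_width: 0.13
grasp_force: 40.0
```

Emit:
arm_command([
  [-1, [0, 0, 0], [0, 0, 0]],
  [-1, [0, 0, 0], [0, 0, 0]],
  [-1, [0, 0, 0], [0, 0, 0]],
])

```text
t: 10.43
ee_pos: [528.7, -20.9, 47.5]
tcp_rot: [-3.14, -0.001, 1.356]
force: [-3.9, 1.6, 8.9]
gripper_width: 0.132
grasp_force: 40.0
```

Emit:
arm_command([
  [-1, [-0.025, 0.0055, 0.002], [0, 0, 0]],
  [-1, [-0.05, 0.011, 0.002], [0, 0, 0]],
  [-1, [-0.075, 0.0164, 0.002], [0, 0, 0]],
  [-1, [-0.095, 0.0208, 0.002], [0, 0, 0]],
  [-1, [-0.095, 0.0208, 0.002], [0, 0, 0]],
])

```text
t: 10.85
ee_pos: [491.1, -12.6, 47.7]
tcp_rot: [3.139, -0.0, 1.357]
force: [10.3, -2.3, -19.3]
gripper_width: 0.141
grasp_force: 40.0
```

Emit:
arm_command([
  [-1, [0, 0, 0], [0, 0, 0]],
  [-1, [0, 0, 0], [0, 0, 0]],
  [-1, [0, 0, 0], [0, 0, 0]],
])

```text
t: 11.1
ee_pos: [492.0, -12.9, 47.7]
tcp_rot: [3.139, 0.0, 1.356]
force: [9.9, 0.0, -17.2]
gripper_width: 0.138
grasp_force: 40.0
```

```bash
python3 - <<'E'
from h import *
s=telemetry.read_state(); print(s["ee_pos"],s["tcp_rot"],s["t"],s["gripper_width"],s["force"])
d=s["ee_pos"][:2]-[528.65,-20.9]; print("pulled",d@[-.977,.2137],d@[.2137,.977])
ims=[]
for n in("wrist","top","side"):
    w=look(n,n+"5"); p=proj(w,[[490,-12,32],[479,-60,32]]);u,v=p.mean(0).astype(int);print(n,p)
    r=(80,90) if n=="wrist" else (33,37)
    ims.append(cv2.resize(w["color"][max(0,v-r[0]):v+r[0],max(0,u-r[1]):u+r[1],::-1],(266,266),interpolation=cv2.INTER_CUBIC))
cv2.imwrite("pics/m5.png",cv2.hconcat(ims))
E
```

```text
[492.03050279 -12.86069189  47.65316784] [3.13879906e+00 2.86565658e-04 1.35645216e+00] 11.1 0.1378784056536022 [  9.88800204   0.03079424 -17.18308806]
pulled 37.49524891901246 0.02881747403494847
wrist [[250.36454359 224.77157537]
 [249.79001276 294.07402933]]
top [[255.26874614 195.07260142]
 [269.99169823 198.55567068]]
side [[245.13527838 203.68499558]
 [246.65999831 213.19539972]]
```

View pics/m5.png

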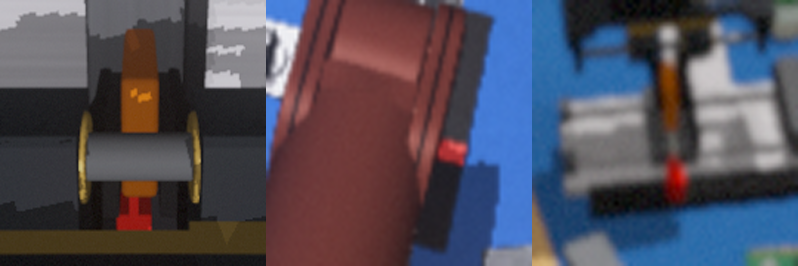

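The wrist crop (left) shows the red tip just under the fin, slightly to its left, and the side view (right) shows the fin almost above the red pointer. Now I'll measure the remaining gap precisely.

```bash
python3 - <<'E'
from h import *
a=-.2145; ex=np.array([np.cos(a),np.sin(a)]); ey=np.array([-ex[1],ex[0]]); O=np.array([528.6,-21.0])
L=lambda X:np.c_[(X[:,:2]-O)@ex,(X[:,:2]-O)@ey]
G=lambda x,y,z:np.r_[O+x*ex+y*ey,z]
def prof(w,y,z,xs,f):   # sample image along local x at fixed y,z ; return weighted centre
    p=proj(w,[G(x,y,z) for x in xs]).astype(np.float32)
    im=cv2.remap(w["color"].astype(np.float32),p[None,:,0],p[None,:,1],cv2.INTER_LINEAR)[0]
    q=f(im); q=np.clip(q-np.percentile(q,40),0,None); q[q<.3*q.max()]=0; return (q*xs).sum()/q.sum(), q.max()
wh=lambda im:im.min(1); rd=lambda im:im[:,0]-im[:,1]; orr=lambda im:im[:,0]-im[:,2]
for n in("w2","w4"):
    w=load(n)
    l=[prof(w,y,32,np.arange(-8,8,.25),wh)[0] for y in(-32,-35,-38)]
    t=[prof(w,y,32,np.arange(-50,-30,.25),rd)[0] for y in(-50,-52,-54)]
    b=[prof(w,y,41,np.arange(-56,-26,.25),rd)[0] for y in(-66,-70,-74)]
    f=[prof(w,y,78,np.arange(-14,14,.25),orr)[0] for y in(-10,0,10)]
    print(n,np.round(l,1),np.round(t,1),"block",np.round(b,1),"fin",np.round(f,1),"disp",np.mean(l)-np.mean(t))
w=load("wrist5")
for y in(-50,-52,-54,-56): print("5 tip",y,prof(w,y,32,np.arange(-50,-30,.25),rd))
for y in(10,15): print("5 fin",y,prof(w,y,78,np.arange(-54,-24,.25),orr))
w=load("side5")
for y in(-34,-38,-42): print("side line",y,prof(w,y,32,np.arange(-55,-25,.5),wh))
for y in(-50,-54): print("side tip",y,prof(w,y,32,np.arange(-55,-25,.5),rd))
E
```

```text
w2 [-3.1 -0.2 -0.3] [-40.1 -40.  -40. ] block [-39.  -39.  -39.1] fin [-0.1 -0.1  0.1] disp 38.81996875364741
w4 [-3.3 -0.4 -0.1] [-40. -40. -40.] block [-40.1 -40.2 -40.1] fin [-0.4 -0.3 -0.1] disp 38.726651953416685
5 tip -50 (np.float64(-39.4621713198264), np.float32(4.3134766))
5 tip -52 (np.float64(-39.9598216979486), np.float32(64.43301))
5 tip -54 (np.float64(-39.977248436685336), np.float32(65.952736))
5 tip -56 (np.float64(-39.98372179667614), np.float32(65.41133))
5 fin 10 (np.float64(-37.42116880315064), np.float32(116.421875))
5 fin 15 (np.float64(-37.30839895950324), np.float32(178.82227))
side line -34 (np.float64(-37.56409819861042), np.float32(23.084373))
side line -38 (np.float64(-37.4344840824171), np.float32(21.970703))
side line -42 (np.float64(-37.70251597465516), np.float32(22.40039))
side tip -50 (np.float64(-40.48262612346779), np.float32(38.814842))
side tip -54 (np.float64(-40.28878535538), np.float32(52.449997))
```

Line to tip was 39.75 mm, and the jaw is now at about 37.4, so it needs about 2.4 mm more. I'll also take off some of the upward load.

Emit:
arm_command([
  [-1, [-0.003, 0.0007, -0.002], [0, 0, 0]],
  [-1, [-0.006, 0.0014, -0.003], [0, 0, 0]],
  [-1, [-0.006, 0.0014, -0.003], [0, 0, 0]],
  [-1, [-0.006, 0.0014, -0.003], [0, 0, 0]],
  [-1, [-0.006, 0.0014, -0.003], [0, 0, 0]],
])

```text
t: 11.67
ee_pos: [491.3, -12.7, 47.6]
tcp_rot: [3.136, -0.0, 1.356]
force: [10.8, -1.4, -7.5]
gripper_width: 0.133
grasp_force: 40.0
```

```bash
cat > chk.py <<'E'
from h import *
a=-.2145; ex=np.array([np.cos(a),np.sin(a)]); ey=np.array([-ex[1],ex[0]]); O=np.array([528.6,-21.0])
G=lambda x,y,z:np.r_[O+x*ex+y*ey,z]
def prof(w,y,z,xs,f):
    p=proj(w,[G(x,y,z) for x in xs]).astype(np.float32)
    im=cv2.remap(w["color"].astype(np.float32),p[None,:,0],p[None,:,1],cv2.INTER_LINEAR)[0]
    q=f(im); q=np.clip(q-np.percentile(q,40),0,None); q[q<.3*q.max()]=0; return round((q*xs).sum()/q.sum(),2)
wh=lambda im:im.min(1); rd=lambda im:im[:,0]-im[:,1]; orr=lambda im:im[:,0]-im[:,2]
s=telemetry.read_state(); d=s["ee_pos"][:2]-[528.65,-20.9]; print(s["t"],s["force"],s["grasp_force"],"pulled",-d@ex,s["ee_pos"][2])
w=look("wrist","w6");print("tip",[prof(w,y,32,np.arange(-50,-30,.25),rd) for y in(-54,-56)],"fin",[prof(w,y,78,np.arange(-54,-24,.25),orr) for y in(10,15)])
w=look("side","s6");print("side line",[prof(w,y,32,np.arange(-55,-25,.5),wh) for y in(-34,-38,-42)],"tip",[prof(w,y,32,np.arange(-55,-25,.5),rd) for y in(-50,-54)])
E
python3 chk.py; python3 - <<'E'
from h import *
a=load("side0")["color"];b=load("s6")["color"]
f=lambda i:cv2.resize(i[150:250,200:300,::-1],(400,400),interpolation=cv2.INTER_CUBIC)
cv2.imwrite("pics/cmp.png",cv2.hconcat([f(a),f(b)]))
E
```

```text
11.6667 [10.84256454 -1.37841541 -7.53368194] 40.04151803674176 pulled 38.209705553103426 47.58801341266167
tip [np.float64(-40.01), np.float64(-39.99)] fin [np.float64(-38.13), np.float64(-38.16)]
side line [np.float64(-37.62), np.float64(-37.8), np.float64(-38.26)] tip [np.float64(-40.21), np.float64(-40.19)]
```

View pics/cmp.png

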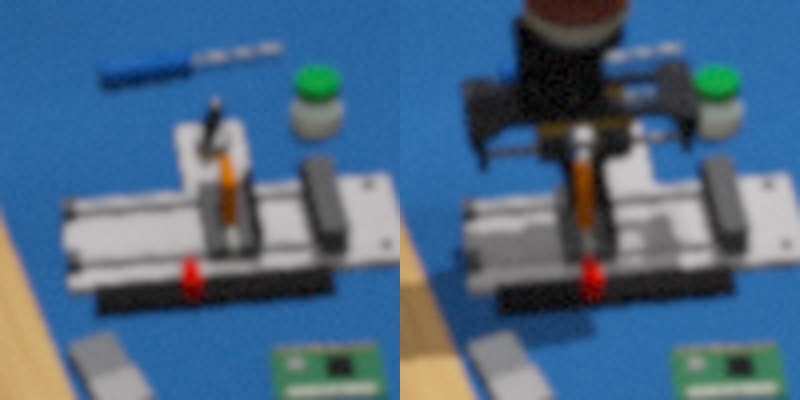

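Nothing else has shifted: driver, jar, brush and board are where they were. The jaw reached about 38.2, so I'll pull a bit more.

Emit:
arm_command([
  [-1, [-0.003, 0.0007, 0], [0, 0, 0]],
  [-1, [-0.004, 0.0009, 0], [0, 0, 0]],
  [-1, [-0.004, 0.0009, 0], [0, 0, 0]],
  [-1, [-0.004, 0.0009, 0], [0, 0, 0]],
  [-1, [-0.004, 0.0009, 0], [0, 0, 0]],
])

```text
t: 12.18
ee_pos: [489.8, -12.3, 47.6]
tcp_rot: [3.136, -0.0, 1.356]
force: [10.6, -1.5, -6.6]
gripper_width: 0.135
grasp_force: 40.0
```

```bash
python3 chk.py
```

```text
12.1833 [10.61286004 -1.4583152  -6.61677298] 40.04132971633226 pulled 39.820253470444335 47.59775521970173
tip [np.float64(-39.97), np.float64(-39.99)] fin [np.float64(-39.75), np.float64(-39.83)]
side line [np.float64(-39.74), np.float64(-39.91), np.float64(-39.66)] tip [np.float64(-40.14), np.float64(-39.97)]
```

Emit:
arm_command([
  [-1, [0, 0, 0], [0, 0, 0]],
  [-1, [0, 0, 0], [0, 0, 0]],
  [-1, [0, 0, 0], [0, 0, 0]],
  [-1, [0, 0, 0], [0, 0, 0]],
  [-1, [0, 0, 0], [0, 0, 0]],
])

```text
t: 12.7
ee_pos: [489.7, -12.3, 47.6]
tcp_rot: [3.136, -0.0, 1.356]
force: [10.9, -1.7, -8.3]
gripper_width: 0.133
grasp_force: 40.0
```

```bash
python3 - <<'E'
from h import *
from chk import ex,prof
s=telemetry.read_state()
p=-(s["ee_pos"][:2]-[528.65,-20.9])@ex; print("ready",p)
w=load("w4"); hsv=cv2.cvtColor(w["color"],cv2.COLOR_RGB2HSV)[40:80,270:320]
print("yellow px",int(((abs(hsv[...,0].astype(int)-27)<8)&(hsv[...,1]>120)).sum()))
if abs(p-39.75)<.6: print(robot.hand_in())
E
```

```text
12.7 [10.88375354 -1.72394379 -8.26386639] 40.040996975731105 pulled 39.84763387037525 47.582605706246795
tip [np.float64(-39.99), np.float64(-39.97)] fin [np.float64(-39.76), np.float64(-39.85)]
side line [np.float64(-39.71), np.float64(-40.12), np.float64(-40.69)] tip [np.float64(-39.82), np.float64(-39.67)]
ready 39.837048772624385
yellow px 0
the job is handed in; nothing more can be done
None
```

I handed the job in: the screw is pushed fully in and turned clockwise to its stop. The jaw was then pulled out by its fin to about 39.8 mm, within roughly 0.3 mm of the red pointer by camera, and the arm is still holding it there at 12.7 s.

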